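Find the full movement canister by weight and seat it in the ring

ROBOT

A 6-joint arm with a two-finger parallel gripper is mounted at the origin on the work surface. World frame = base frame: x ahead of the robot, y to its left, z up, the work surface at z = 0. Lengths are in m, angles in degrees, forces in N, time in s.
With the tool pointing down it reaches from about 0.4 to 0.825 m from the base axis. Payload 7 kg.
Tool frame: the origin (TCP) lies midway between the tips of the shut fingers; the grasp point (between the pads) lies 19 mm behind it; z points along the fingers, y is the direction in which the jaws open and shut (so a half turn about z gives the same grasp; the last joint's range is limited). The gripper opens to 88 mm and grips with 3 to 60 N. Pads are 19 mm wide; open, the fingers measure 130 mm over their backs; the gripper's body (78 mm by 193 mm) begins 47 mm behind the grasp point.
Start: joints at [16.507, 20.546, 0.682, 0, -70.136, -16.507], TCP at [0.675, -0, 0.227] pointing down, gripper open.
Joint ranges: [-176.03, 176.03], [-82.01, 121.73], [-58.28, 71.71], [-173.87, 95.51], [-174.79, -0.11], [-173.66, 173.66]. Speed limits (degrees/s): [136.94, 136.94, 172.46, 180, 180, 180].

INTERFACE

Orientations are given as [roll, pitch, yaw] about the fixed x, y, z axes, in that order (R = Rz(yaw) Ry(pitch) Rx(roll)).
In Python, from plant import sensors, viewer, r gives the robot as it stands. The module is installed in compiled form; this text tells all that it offers.
- The arm moves only by the shell command python3 -m handwheel 'ROWS' [OPENING] [FORCE]. ROWS is JSON, one flat list of numbers, 6 for each row, row after row: the shift along the world's x, y, z in cm, then the turn, a rotation vector about the world's x, y, z in rad. In form: [tx, ty, tz, wx, wy, wz, tx, ty, tz, wx, wy, wz, ...]. A call has 1 to 8 rows; each row is the pose to reach, as a shift and turn from the pose measured when the call began; what a row does not reach only later rows make up. A row lasts 1/10 s, in which the tool goes at most 50 mm and 8.59 degrees, less where a joint would pass 70% of its speed; a pose out of reach is approached as far as the arm can. A call with a gripper value outside its range is refused whole. OPENING is the closure in counts, from 0 (fully open) to 255 (shut), set as the call begins (- or left out, the last holds). The fingers move at their own pace and stop on an object; FORCE is the grip in N (left out, the last holds). Time passes only in rows, so rows that repeat a pose let the fingers close. It gives the time, the measured TCP pose, the force and the opening at its end, in the units of the state.
- sensors.get_state(): the state, without advancing time (a new reading comes with each control period).
- viewer.capture(name): name is "scene" or "side" or "wrist"; returns a dict with "img" (420x560x3 uint8, red, green, blue), "camera_matrix" (3x3 intrinsics, pixels), "camera_from_world" (4x4, takes a point from world to camera coordinates); the wrist camera has in their place "mount" (4x4, takes a point from camera to tool coordinates, whose origin is the TCP and whose axes are the flange's). Camera axes: x right, y down, z forward; pixel columns grow to the right and rows downward; lengths in m; the calibration is good to about 2 mm. A picture is of the moment at which its call begins: read the wrist's pose just before it. There is no depth.
- r.close_job(): hands the job in, once; it reports no verdict.
The state is a dict: "time_s": time; "joints": joint angles; "qd": joint speeds; "joint_torque": joint torques, N m; "tcp_pos": TCP position; "eef_rot": TCP orientation; "contact_force": force on the tool from outside, world axes, zero at the start; "moment": the same for the moment, N m; "gripper_width": finger opening in m.
Only numpy, scipy, OpenCV 4.12 (cv2) and the standard library are available. Lean on these libraries where they do the work, as an engineer would, in place of code of your own. Each camera call takes 0.05 s, during which the arm holds its last target.

TASK

One of the three identical closed canisters on the blue mat still holds a clock movement and is clearly heavier: working from the robot's left to its right, lift each in turn about five centimetres straight up, hold it a moment to feel its weight, and set it back where it stood (the last may stay in hand if it is the heavy one). Then take the heavy one and set it down, not drop it, fully home and upright in the movement ring, leaving the two empty ones upright in their places. Tip no canister and leave the saucer and jar alone.

Things in the scene. Friction and masses are not known exactly. Their poses are not given: they have to be found in the camera images.
- canister_a_mid (a point): One of three identical-looking closed aluminium canisters on the mat, 58 mm diameter, 80 mm tall, flat top, lid fixed. Base: a truncated cone, flat foot 40 mm across widening to 58 mm over the lowest 15 mm; upright wall above. Two are empty (0.12 to 0.18 kg), one holds a movement (0.5 to 0.7 kg); nothing visible tells which. Point: on the axis, half-way up, 40 mm above the foot; z up.
- canister_b_mid (a point): One of three identical-looking closed aluminium canisters on the mat, 58 mm diameter, 80 mm tall, flat top, lid fixed. Base: a truncated cone, flat foot 40 mm across widening to 58 mm over the lowest 15 mm; upright wall above. Two are empty (0.12 to 0.18 kg), one holds a movement (0.5 to 0.7 kg); nothing visible tells which. Point: on the axis, half-way up, 40 mm above the foot; z up.
- canister_c_mid (a point): One of three identical-looking closed aluminium canisters on the mat, 58 mm diameter, 80 mm tall, flat top, lid fixed. Base: a truncated cone, flat foot 40 mm across widening to 58 mm over the lowest 15 mm; upright wall above. Two are empty (0.12 to 0.18 kg), one holds a movement (0.5 to 0.7 kg); nothing visible tells which. Point: on the axis, half-way up, 40 mm above the foot; z up.
- mat: Blue silicone mat fixed to the desk, 150 x 370 mm, 3 mm thick; origin at the centre of its underside. Its y axis runs along its length, to the robot's left (turned by at most 0.25 rad); the canisters stand along it at about y = +120 mm (left place), 0 (middle) and -120 mm (right), each within 8 mm.
- ring_mouth (a point): Centre of the movement ring's mouth, at rim height, 37 mm above the desk; z up. Aluminium ring 74 mm outside, on a steel foot 104 mm across fixed to the desk. Inside is a cone, 54 mm across at the rim, 34 mm at 17 mm depth, the slope of a canister's base: a base let down within 5 mm of the axis centres itself. Seated, a canister's foot is 12 mm below the rim, its half-height point 28 mm above.
- saucer: Grey ceramic saucer, 136 mm across, 18 mm high, loose, beyond the mat and ring; origin at the centre of its underside. A bystander.
- jar: Closed glass jar with metal lid, 80 mm across, 100 mm tall, loose, beyond the mat and ring; origin at the centre of its underside. A bystander.
- vise: Steel bench vise fixed to the desk at the robot's far right, about 200 x 120 mm, 120 mm tall; origin at the centre of its underside. A bystander.

How it is judged:
By the outcome, as a careful person would: the job done as asked, in the order asked, and still so for the second after the job is handed in, with the robot touching nothing.
It also fails if it takes over 72 s, if anything falls off the work surface, if the arm or the gripper's body presses on something with over 40 N, if the wrist force passes 120 N, or if a joint passes its speed limit or range.

## Working session

There is one attempt and no reset: what is moved stays moved. The work goes in short steps, Python scripts to look and compute and a shell command to move; the robot and the scene stay as the last step left them, time stands still between calls to the robot, and variables do not carry over. Pictures are saved under pics/ and viewed, and the job is handed in when it is done.

```bash
mkdir -p pics; python3 - <<'E'
from plant import sensors, viewer, r
import cv2
for n in ["scene","side","wrist"]:
    s=sensors.get_state()
    c=viewer.capture(n); cv2.imwrite(f"pics/{n}0.png",c["img"][:,:,::-1])
    print(n,c["camera_matrix"].round(1).tolist(),(c.get("camera_from_world") if n!="wrist" else c["mount"]).round(3).tolist())
print(s)
E
```

```text
scene [[490.4, 0.0, 283.0], [0.0, 490.4, 207.6], [0.0, 0.0, 1.0]] [[-0.39, 0.921, 0.006, 0.402], [0.659, 0.283, -0.696, -0.306], [-0.643, -0.268, -0.718, 1.805], [0.0, 0.0, 0.0, 1.0]]
side [[439.4, 0.0, 283.7], [0.0, 439.4, 219.0], [0.0, 0.0, 1.0]] [[0.826, -0.564, 0.003, -0.614], [-0.399, -0.588, -0.703, 0.182], [0.398, 0.579, -0.711, 1.199], [0.0, 0.0, 0.0, 1.0]]
wrist [[363.1, 0.0, 272.3], [0.0, 363.1, 210.8], [0.0, 0.0, 1.0]] [[-0.0, -0.954, -0.299, 0.082], [1.0, -0.0, -0.001, -0.0], [0.0, -0.299, 0.954, -0.157], [0.0, 0.0, 0.0, 1.0]]
{'time_s': 0.1, 'joints': array([ 1.65067300e+01,  2.05865572e+01,  6.38351259e-01, -1.85868956e-02,
       -7.01334509e+01, -1.65070906e+01]), 'qd': array([ 0.06595263, -0.10954042,  0.24586827, -0.05786365,  0.07436379,
       -0.04053186]), 'joint_torque': array([-1.42273191e-03, -5.84165347e+01,  2.93752134e+01,  7.01551259e+00,
        1.01412315e-02, -6.66964229e-05]), 'tcp_pos': array([ 6.74568087e-01, -2.18944593e-05,  2.25717313e-01]), 'eef_rot': array([ 1.79916743e+02, -6.45016351e-03, -9.00066847e+01]), 'contact_force': array([-0.07384934, -1.01053772, -0.16837294]), 'moment': array([ 0.01748181, -0.00382449, -0.04595285]), 'gripper_width': 0.08751236690124534}
```

View pics/scene0.png

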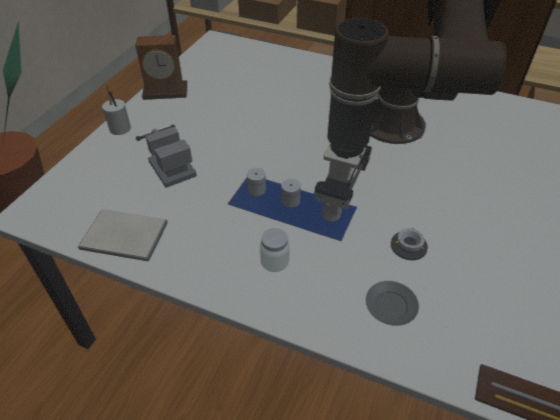

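View pics/side0.png

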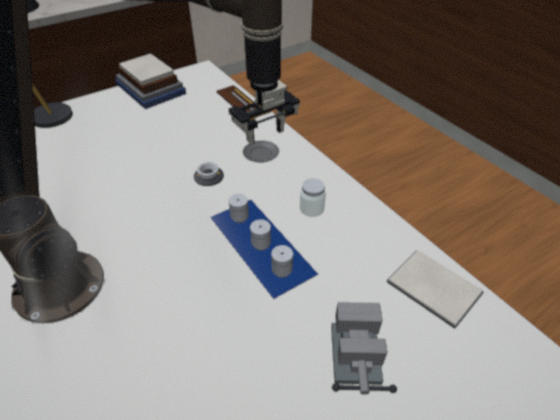

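View pics/wrist0.png

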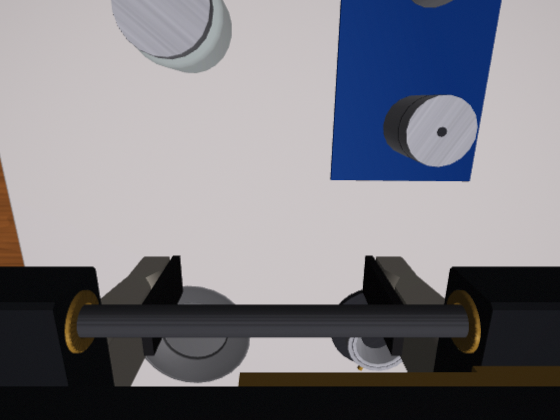

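The views show three canisters on the mat. In the side view they sit at (238,208), (260,235) and (282,262), left to right for the robot. The ring is at (208,172), the jar at (313,197) and the saucer at (261,151). I'll zoom in to find the lids and the ring.

```bash
python3 - <<'E'
import cv2,numpy as np
a=cv2.imread("pics/side0.png")[150:300,180:340]; b=cv2.imread("pics/scene0.png")[160:270,225:435]
cv2.imwrite("pics/z1.png",cv2.resize(a,None,fx=4,fy=4,interpolation=cv2.INTER_CUBIC))
cv2.imwrite("pics/z2.png",cv2.resize(b,None,fx=3.8,fy=3.8,interpolation=cv2.INTER_CUBIC))
E
```

```text
(no output)
```

View pics/z1.png

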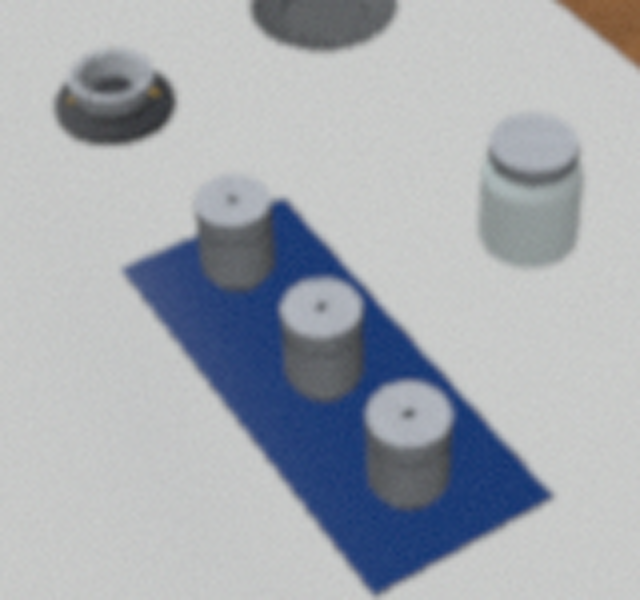

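View pics/z2.png

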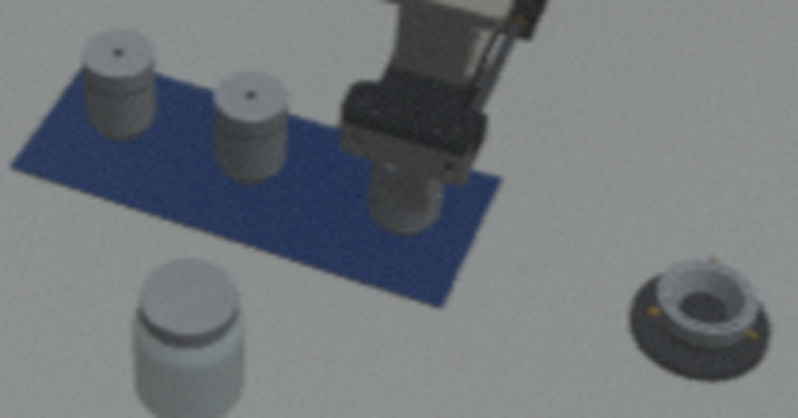

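In the side view the lid dots are at zoomed (232,199), (321,306) and (408,413), with the ring rim near (112,81). In the scene view the dots are at (118,52) and (250,95), with the rim near (707,303). The left canister's lid is hidden behind the gripper there.

```bash
cat > h.py <<'E'
import numpy as np,cv2
from scipy.spatial.transform import Rotation as R
def ray(K,T,uv):
    d=T[:3,:3].T@np.linalg.inv(K)@np.r_[uv,1.]; return -T[:3,:3].T@T[:3,3],d
def onz(K,T,uv,z):
    o,d=ray(K,T,uv); return o+d*(z-o[2])/d[2]
def wristT(s,c):
    W=np.eye(4);W[:3,:3]=R.from_euler('xyz',s['eef_rot'],degrees=True).as_matrix();W[:3,3]=s['tcp_pos']
    return np.linalg.inv(W@c['mount'])
def onzw(s,c,uv,z): return onz(c['camera_matrix'],wristT(s,c),uv,z)
E
python3 - <<'E'
from h import *
from plant import sensors,viewer
s=viewer.capture("side"); S=lambda x,y:((x+.5)/4-.5+180,(y+.5)/4-.5+150)
c=viewer.capture("scene"); C=lambda x,y:((x+.5)/3.8-.5+225,(y+.5)/3.8-.5+160)
f=lambda c,uv,z:onz(c["camera_matrix"],c["camera_from_world"],uv,z).round(4)
for p in [(232,199),(321,306),(408,413)]: print("side dot",f(s,S(*p),.083))
for p in [(118,52),(250,95)]: print("scene dot",f(c,C(*p),.083))
print("ring",f(s,S(112,81),.037),f(c,C(707,303),.037))
print("jar",f(s,S(535,145),.1),f(c,C(189,299),.1))
print("mat side",[f(s,S(*p),.003)[:2].tolist() for p in [(124,269),(285,200),(551,494),(376,595)]])
print("mat scene",[f(c,C(*p),.003)[:2].tolist() for p in [(12,167),(442,307),(501,179)]])
st=sensors.get_state(); w=viewer.capture("wrist"); print("wrist",onzw(st,w,(442,132),.083), st['time_s'])
E
```

```text
side dot [ 0.538  -0.0549  0.083 ]
side dot [ 0.5341 -0.1869  0.083 ]
side dot [ 0.5295 -0.3034  0.083 ]
scene dot [ 0.5254 -0.3046  0.083 ]
scene dot [ 0.5301 -0.1887  0.083 ]
ring [0.5501 0.1752 0.037 ] [0.558  0.1867 0.037 ]
jar [ 0.7515 -0.1486  0.1   ] [ 0.7538 -0.1426  0.1   ]
mat side [[0.4657, 0.0008], [0.6121, -0.0021], [0.6086, -0.3647], [0.4612, -0.3662]]
mat scene [[0.6058, -0.3647], [0.6098, 0.0026], [0.4621, 0.0039]]
wrist [ 0.53725567 -0.05465185  0.083     ] 0.25
```

Lid positions agree between the views: left about (0.537,-0.055), middle (0.532,-0.188), right (0.528,-0.304). The mat isn't turned. The ring needs a closer look later. Next I'll move above the left canister.

```bash
python3 -m handwheel '[-2,-1,-1,0,0,0,-5,-2,-2,0,0,0,-9,-3.5,-3,0,0,0,-12,-5,-4,0,0,0,-13.5,-5.5,-4.5,0,0,0,-13.7,-5.5,-4.5,0,0,0,-13.7,-5.5,-4.5,0,0,0]' 0 35
python3 - <<'E'
from h import *
from plant import sensors,viewer
st=sensors.get_state(); w=viewer.capture("wrist"); cv2.imwrite("pics/w1.png",w["img"][:,:,::-1]); print(st['tcp_pos'],st['eef_rot'],st['time_s'],st['contact_force'])
E
```

```text
time_s: 1.0
tcp_pos: [0.5382, -0.055, 0.1819]
eef_rot: [-180.0, -0.0, -90.0]
contact_force: [0.5, -0.3, 0.7]
gripper_width: 0.0874
[ 0.53824084 -0.05498314  0.18190268] [-1.79964270e+02 -2.83678796e-05 -8.99965687e+01] 1.0 [ 0.48541878 -0.26584903  0.6920704 ]
```

View pics/w1.png

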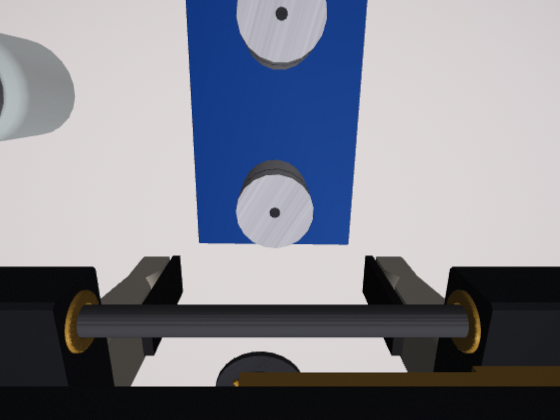

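In the wrist view the left lid's dot is at (274.5,212) and the middle one's at (281.5,14).

```bash
python3 - <<'E'
from h import *
from plant import sensors,viewer
st=sensors.get_state(); w=viewer.capture("wrist")
for p in [(274.5,212),(281.5,14)]: print(onzw(st,w,p,.083).round(4))
E
```

```text
[ 0.5374 -0.0555  0.083 ]
[ 0.5332 -0.1865  0.083 ]
```

```bash
python3 -m handwheel '[-0.1,0,-2,0,0,0,-0.1,0,-4.5,0,0,0,-0.1,0,-7,0,0,0,-0.1,0,-9.5,0,0,0,-0.1,0,-12,0,0,0,-0.1,0,-14.2,0,0,0,-0.1,0,-15.1,0,0,0,-0.1,0,-15.1,0,0,0]' 0 35
python3 -m handwheel '[0,0,0,0,0,0,0,0,0,0,0,0,0,0,0,0,0,0,0,0,0,0,0,0,0,0,0,0,0,0,0,0,0,0,0,0,0,0,0,0,0,0,0,0,0,0,0,0]' 255 35
```

```text
time_s: 1.9
tcp_pos: [0.5378, -0.0546, 0.0294]
eef_rot: [179.9, -0.0, -90.0]
contact_force: [-1.0, 0.7, -0.1]
gripper_width: 0.0877
time_s: 2.7
tcp_pos: [0.5376, -0.0546, 0.03]
eef_rot: [179.9, -0.0, -90.0]
contact_force: [-3.7, 0.7, 5.9]
gripper_width: 0.0578
```

Gripped. Now lift 5 cm and hold.

```bash
python3 -m handwheel '[0,0,0.3,0,0,0,0,0,1,0,0,0,0,0,1.8,0,0,0,0,0,2.7,0,0,0,0,0,3.6,0,0,0,0,0,4.4,0,0,0,0,0,5,0,0,0,0,0,5,0,0,0]'
python3 -m handwheel '[0,0,0,0,0,0,0,0,0,0,0,0,0,0,0,0,0,0,0,0,0,0,0,0,0,0,0,0,0,0]'
python3 - <<'E'
from plant import sensors,viewer
import numpy as np
a=[]
for i in range(4): a.append(sensors.get_state()['contact_force']); viewer.capture("side")
print(np.round(a,2)); s=sensors.get_state(); print(s['tcp_pos'],s['gripper_width'],s['joint_torque'].round(2))
E
```

```text
time_s: 3.5
tcp_pos: [0.5383, -0.0545, 0.0812]
eef_rot: [180.0, -0.0, -90.0]
contact_force: [0.4, 0.0, -5.6]
gripper_width: 0.0576
time_s: 4.0
tcp_pos: [0.5381, -0.0545, 0.0809]
eef_rot: [180.0, -0.0, -90.0]
contact_force: [0.2, -0.1, -6.7]
gripper_width: 0.0573
[[ 0.19 -0.11 -6.67]
 [ 0.43 -0.78 -5.85]
 [ 0.56 -0.66 -6.68]
 [-0.41 -0.1  -6.07]]
[ 0.5382433  -0.05453792  0.08110153] 0.05740984418667601 [-0.000e+00 -4.877e+01  2.477e+01  6.270e+00  1.000e-02 -0.000e+00]
```

About 6.3 N, so the left one is likely the heavy one. All three still have to be felt, so I'll set it back gently.

```bash
python3 -m handwheel '[0,0,-0.8,0,0,0,0,0,-1.8,0,0,0,0,0,-2.8,0,0,0,0,0,-3.7,0,0,0,0,0,-4.3,0,0,0,0,0,-4.7,0,0,0,0,0,-4.8,0,0,0,0,0,-4.8,0,0,0]'
```

```text
time_s: 5.0
tcp_pos: [0.5384, -0.0545, 0.0331]
eef_rot: [180.0, -0.0, -90.0]
contact_force: [0.9, -0.8, -6.1]
gripper_width: 0.0576
```

```bash
python3 -m handwheel '[0,0,-0.1,0,0,0,0,0,-0.15,0,0,0,0,0,-0.2,0,0,0,0,0,-0.25,0,0,0,0,0,-0.3,0,0,0,0,0,-0.3,0,0,0]'
```

```text
time_s: 5.6
tcp_pos: [0.5384, -0.0545, 0.0301]
eef_rot: [180.0, -0.0, -89.9]
contact_force: [0.2, 0.0, -6.1]
gripper_width: 0.0573
```

```bash
python3 -m handwheel '[0,0,-0.05,0,0,0,0,0,-0.1,0,0,0,0,0,-0.15,0,0,0,0,0,-0.15,0,0,0]'
```

```text
time_s: 6.0
tcp_pos: [0.5384, -0.0546, 0.03]
eef_rot: [-180.0, -0.0, -89.9]
contact_force: [-5.3, 1.4, 10.3]
gripper_width: 0.0575
```

Contact felt. Release and rise.

```bash
python3 -m handwheel '[0,0,0,0,0,0,0,0,0,0,0,0,0,0,0,0,0,0,0,0,0,0,0,0,0,0,0,0,0,0]' 0 35
python3 -m handwheel '[0,0,1,0,0,0,0,0,3,0,0,0,0,0,6,0,0,0,0,0,9,0,0,0,0,0,12,0,0,0,0,0,14.5,0,0,0,0,0,15.2,0,0,0,0,0,15.2,0,0,0]'
python3 -m handwheel '[0,-2,0,0,0,0,-0.1,-5,0,0,0,0,-0.3,-8.5,0,0,0,0,-0.5,-11.5,0,0,0,0,-0.5,-13.1,0,0,0,0,-0.5,-13.2,0,0,0,0,-0.5,-13.2,0,0,0,0]'
python3 - <<'E'
from h import *
from plant import sensors,viewer
st=sensors.get_state(); w=viewer.capture("wrist"); cv2.imwrite("pics/w2.png",w["img"][:,:,::-1]); print(st['tcp_pos'],st['contact_force'],st['gripper_width'])
w=viewer.capture("side"); cv2.imwrite("pics/s2.png",w["img"][:,:,::-1])
E
```

```text
time_s: 6.5
tcp_pos: [0.5385, -0.0545, 0.0299]
eef_rot: [-180.0, -0.0, -89.9]
contact_force: [-0.6, 0.0, -0.1]
gripper_width: 0.0866
time_s: 7.3
tcp_pos: [0.5392, -0.0544, 0.1836]
eef_rot: [-179.8, -0.0, -89.9]
contact_force: [-0.1, -0.3, 0.1]
gripper_width: 0.0876
time_s: 8.0
tcp_pos: [0.5335, -0.1866, 0.1824]
eef_rot: [-179.9, 0.0, -90.0]
contact_force: [0.6, -0.7, 0.1]
gripper_width: 0.0876
[ 0.53345221 -0.1865691   0.18238428] [ 0.57595102 -0.73928262  0.07621896] 0.08758553435306154
```

View pics/w2.png

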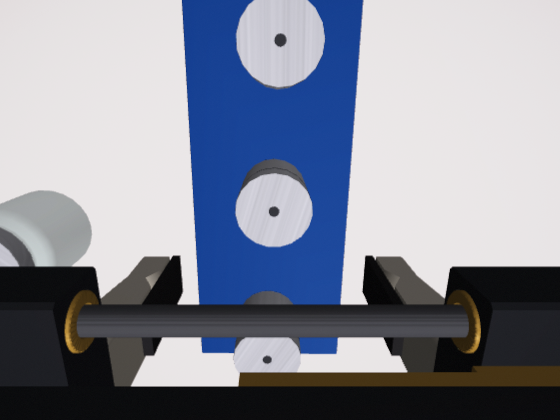

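View pics/s2.png

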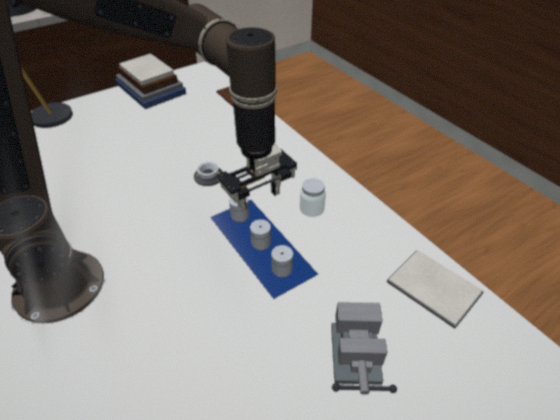

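The middle lid is at (274,211), centred under the tool. The left canister stands upright, with its dot at (267,359).

```bash
python3 -m handwheel '[0,0,-2,0,0,0,0,0,-4.5,0,0,0,0,0,-7,0,0,0,0,0,-9.5,0,0,0,0,0,-12,0,0,0,0,0,-14.2,0,0,0,0,0,-15.1,0,0,0,0,0,-15.1,0,0,0]' 0 35
python3 -m handwheel '[0,0,0,0,0,0,0,0,0,0,0,0,0,0,0,0,0,0,0,0,0,0,0,0,0,0,0,0,0,0,0,0,0,0,0,0,0,0,0,0,0,0]' 255 35
python3 -m handwheel '[0,0,0.3,0,0,0,0,0,1,0,0,0,0,0,1.8,0,0,0,0,0,2.7,0,0,0,0,0,3.6,0,0,0,0,0,4.4,0,0,0,0,0,5,0,0,0,0,0,5,0,0,0]'
python3 -m handwheel '[0,0,0,0,0,0,0,0,0,0,0,0,0,0,0,0,0,0,0,0,0,0,0,0,0,0,0,0,0,0]'
python3 - <<'E'
from plant import sensors,viewer
import numpy as np
a=[]
for i in range(4): a.append(sensors.get_state()['contact_force']); viewer.capture("side")
print(np.round(a,2)); s=sensors.get_state(); print(s['tcp_pos'],s['gripper_width'])
E
```

```text
time_s: 8.9
tcp_pos: [0.5331, -0.1852, 0.0308]
eef_rot: [180.0, 0.0, -89.9]
contact_force: [-0.4, -0.5, -1.0]
gripper_width: 0.0878
time_s: 9.6
tcp_pos: [0.5334, -0.1852, 0.0315]
eef_rot: [-180.0, 0.0, -89.8]
contact_force: [-2.7, 1.2, 6.6]
gripper_width: 0.0578
time_s: 10.4
tcp_pos: [0.5341, -0.1853, 0.0826]
eef_rot: [-179.9, -0.0, -89.8]
contact_force: [0.5, -0.3, -1.6]
gripper_width: 0.0573
time_s: 10.9
tcp_pos: [0.534, -0.1853, 0.0824]
eef_rot: [-179.9, -0.0, -89.8]
contact_force: [-0.1, 0.5, -1.2]
gripper_width: 0.0576
[[-0.07  0.48 -1.21]
 [ 0.69 -0.78 -1.68]
 [ 0.09  0.17 -0.65]
 [-0.27 -1.08 -0.93]]
[ 0.53402992 -0.18530044  0.08255047] 0.0575674618544072
```

About 1.1 N, so it's empty. Set it back.

```bash
python3 -m handwheel '[0,0,-0.8,0,0,0,0,0,-1.8,0,0,0,0,0,-2.8,0,0,0,0,0,-3.7,0,0,0,0,0,-4.4,0,0,0,0,0,-4.8,0,0,0,0,0,-4.9,0,0,0,0,0,-4.9,0,0,0]'
python3 -m handwheel '[0,0,-0.05,0,0,0,0,0,-0.1,0,0,0,0,0,-0.15,0,0,0,0,0,-0.2,0,0,0,0,0,-0.2,0,0,0]'
```

```text
time_s: 11.9
tcp_pos: [0.5341, -0.1853, 0.0335]
eef_rot: [-179.9, -0.0, -89.8]
contact_force: [0.2, 0.4, -0.7]
gripper_width: 0.0575
time_s: 12.4
tcp_pos: [0.5342, -0.1853, 0.0315]
eef_rot: [-179.9, -0.0, -89.8]
contact_force: [-0.1, -0.1, -1.4]
gripper_width: 0.0577
```

```bash
python3 -m handwheel '[0,0,-0.05,0,0,0,0,0,-0.1,0,0,0,0,0,-0.1,0,0,0]'
```

```text
time_s: 12.7
tcp_pos: [0.5341, -0.1853, 0.0315]
eef_rot: [-179.9, -0.0, -89.8]
contact_force: [-2.1, 1.3, 8.1]
gripper_width: 0.0578
```

```bash
python3 -m handwheel '[0,0,0,0,0,0,0,0,0,0,0,0,0,0,0,0,0,0,0,0,0,0,0,0,0,0,0,0,0,0]' 0 35
python3 -m handwheel '[0,0,1,0,0,0,0,0,3,0,0,0,0,0,6,0,0,0,0,0,9,0,0,0,0,0,12,0,0,0,0,0,14.5,0,0,0,0,0,15.1,0,0,0,0,0,15.1,0,0,0]'
python3 -m handwheel '[0,-2,0,0,0,0,-0.1,-5,0,0,0,0,-0.3,-8.5,0,0,0,0,-0.5,-10.8,0,0,0,0,-0.6,-11.7,0,0,0,0,-0.6,-11.7,0,0,0,0,-0.6,-11.7,0,0,0,0]'
python3 - <<'E'
from h import *
from plant import sensors,viewer
st=sensors.get_state(); w=viewer.capture("wrist"); cv2.imwrite("pics/w3.png",w["img"][:,:,::-1]); print(st['tcp_pos'],st['contact_force'])
E
```

```text
time_s: 13.2
tcp_pos: [0.5341, -0.1854, 0.0313]
eef_rot: [-179.9, -0.0, -89.8]
contact_force: [-1.0, 0.4, 0.7]
gripper_width: 0.0867
time_s: 14.0
tcp_pos: [0.5347, -0.1854, 0.184]
eef_rot: [-179.7, -0.0, -89.8]
contact_force: [0.1, 0.5, -0.6]
gripper_width: 0.0877
time_s: 14.7
tcp_pos: [0.5284, -0.3019, 0.1833]
eef_rot: [-179.8, 0.0, -89.8]
contact_force: [-0.3, 1.1, 0.2]
gripper_width: 0.0877
[ 0.52840181 -0.30185054  0.1833453 ] [-0.2659311   1.12518636  0.19819586]
```

View pics/w3.png

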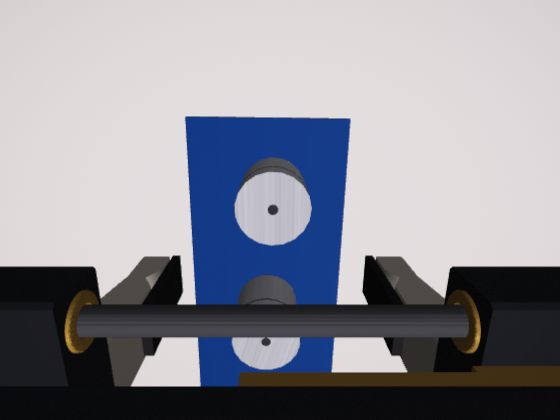

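The right lid's dot is at (272.5,209.5), so I need about 1.5 mm in -y. The middle canister is upright at (266,342).

```bash
python3 -m handwheel '[0,-0.1,-2,0,0,0,0,-0.2,-4.5,0,0,0,0,-0.2,-7,0,0,0,0,-0.2,-9.5,0,0,0,0,-0.2,-12,0,0,0,0,-0.2,-14.2,0,0,0,0,-0.2,-15.2,0,0,0,0,-0.2,-15.2,0,0,0]' 0 35
python3 -m handwheel '[0,0,0,0,0,0,0,0,0,0,0,0,0,0,0,0,0,0,0,0,0,0,0,0,0,0,0,0,0,0,0,0,0,0,0,0,0,0,0,0,0,0]' 255 35
python3 -m handwheel '[0,0,0.3,0,0,0,0,0,1,0,0,0,0,0,1.8,0,0,0,0,0,2.7,0,0,0,0,0,3.6,0,0,0,0,0,4.4,0,0,0,0,0,5,0,0,0,0,0,5,0,0,0]'
python3 -m handwheel '[0,0,0,0,0,0,0,0,0,0,0,0,0,0,0,0,0,0,0,0,0,0,0,0,0,0,0,0,0,0]'
python3 - <<'E'
from plant import sensors,viewer
import numpy as np
a=[]
for i in range(4): a.append(sensors.get_state()['contact_force']); viewer.capture("side")
print(np.round(a,2)); s=sensors.get_state(); print(s['tcp_pos'],s['gripper_width'])
E
python3 -m handwheel '[0,0,-0.8,0,0,0,0,0,-1.8,0,0,0,0,0,-2.8,0,0,0,0,0,-3.7,0,0,0,0,0,-4.4,0,0,0,0,0,-4.8,0,0,0,0,0,-4.9,0,0,0,0,0,-4.9,0,0,0]'
python3 -m handwheel '[0,0,-0.05,0,0,0,0,0,-0.1,0,0,0,0,0,-0.15,0,0,0,0,0,-0.2,0,0,0,0,0,-0.2,0,0,0]'
```

```text
time_s: 15.55
tcp_pos: [0.528, -0.3026, 0.0305]
eef_rot: [-179.9, 0.0, -89.7]
contact_force: [-0.3, 1.0, 0.8]
gripper_width: 0.0875
time_s: 16.25
tcp_pos: [0.5283, -0.3027, 0.0311]
eef_rot: [-179.8, 0.0, -89.7]
contact_force: [-0.6, 0.9, 6.0]
gripper_width: 0.057
time_s: 17.05
tcp_pos: [0.529, -0.3029, 0.0824]
eef_rot: [-179.7, -0.0, -89.7]
contact_force: [-0.4, 0.3, -2.0]
gripper_width: 0.057
time_s: 17.55
tcp_pos: [0.5288, -0.3029, 0.0821]
eef_rot: [-179.8, -0.0, -89.7]
contact_force: [-1.0, 1.2, -1.2]
gripper_width: 0.0573
[[-0.99  1.17 -1.2 ]
 [ 0.01  0.15 -2.38]
 [-0.58 -0.44 -2.23]
 [-1.1   0.4  -1.68]]
[ 0.52893347 -0.30290058  0.0822753 ] 0.05738127809212754
time_s: 18.55
tcp_pos: [0.529, -0.303, 0.0332]
eef_rot: [-179.7, -0.0, -89.7]
contact_force: [-0.5, 1.0, -2.1]
gripper_width: 0.0576
time_s: 19.05
tcp_pos: [0.529, -0.3029, 0.0313]
eef_rot: [-179.7, -0.0, -89.7]
contact_force: [-0.1, 0.5, -1.8]
gripper_width: 0.0572
```

About 1.8 N, so this one is empty and the left canister is the heavy one.

```bash
python3 -m handwheel '[0,0,-0.05,0,0,0,0,0,-0.1,0,0,0,0,0,-0.1,0,0,0]'
```

```text
time_s: 19.35
tcp_pos: [0.5291, -0.303, 0.0311]
eef_rot: [-179.7, -0.0, -89.7]
contact_force: [-2.4, 1.2, 6.8]
gripper_width: 0.057
```

```bash
python3 -m handwheel '[0,0,0,0,0,0,0,0,0,0,0,0,0,0,0,0,0,0,0,0,0,0,0,0,0,0,0,0,0,0]' 0 35
python3 -m handwheel '[0,0,1,0,0,0,0,0,3,0,0,0,0,0,6,0,0,0,0,0,9,0,0,0,0,0,12,0,0,0,0,0,14.5,0,0,0,0,0,15.5,0,0,0,0,0,15.5,0,0,0]'
python3 -m handwheel '[0,3,0,0,0,0,0,6,0,0,0,0,0.3,9.5,0,0,0,0,0.5,13,0,0,0,0,0.8,16.5,0,0,0,0,0.9,20,0,0,0,0,1,23.5,0,0,0,0,1.2,27,0,0,0,0]'
python3 -m handwheel '[0,3.5,0,0,0,0,0.2,7,0,0,0,0,0.4,10.5,0,0,0,0,0.6,14,0,0,0,0,0.9,17,0,0,0,0,1,19.5,0,0.005,-0.005,0,1,20.5,0,0,0.005,-0.005,1,20.5,0,0,0.005,-0.005]'
python3 - <<'E'
from h import *
from plant import sensors,viewer
st=sensors.get_state(); w=viewer.capture("wrist"); cv2.imwrite("pics/w4.png",w["img"][:,:,::-1]); print(st)
np.save("st4.npy",np.r_[st['tcp_pos'],st['eef_rot']])
E
```

```text
time_s: 19.85
tcp_pos: [0.5291, -0.303, 0.031]
eef_rot: [-179.7, -0.0, -89.7]
contact_force: [0.0, -0.4, -0.3]
gripper_width: 0.0868
time_s: 20.65
tcp_pos: [0.5299, -0.3032, 0.188]
eef_rot: [-179.5, -0.1, -89.7]
contact_force: [1.2, -0.6, -0.3]
gripper_width: 0.0877
time_s: 21.45
tcp_pos: [0.5407, -0.0319, 0.1865]
eef_rot: [-179.7, -0.1, -89.7]
contact_force: [0.9, -0.0, 0.1]
gripper_width: 0.0875
time_s: 22.25
tcp_pos: [0.5502, 0.1738, 0.185]
eef_rot: [179.9, -0.2, -89.9]
contact_force: [-1.5, -0.0, -0.5]
gripper_width: 0.0874
{'time_s': 22.25, 'joints': array([ 37.00378535,  13.25902449, -15.29022675,   0.09179357,
       -61.6544236 , -36.96996127]), 'qd': array([-1.57431921, -1.01502845, -1.08151221,  0.20695475,  0.51732304,
        1.11572992]), 'joint_torque': array([  0.87295851, -45.93561172,  27.8360939 ,   6.53314054,
        -0.1077907 ,  -0.27202182]), 'tcp_pos': array([0.55020434, 0.17382697, 0.18503398]), 'eef_rot': array([179.88574077,  -0.18692885, -89.92226341]), 'contact_force': array([-1.45190451, -0.02331012, -0.52897644]), 'moment': array([-0.05437719, -0.01037909, -0.03390063]), 'gripper_width': 0.08740306400150105}
```

View pics/w4.png

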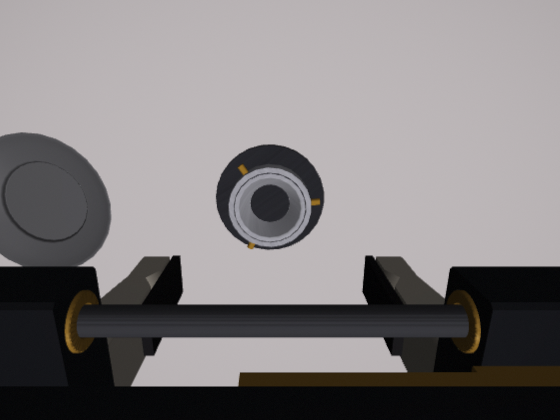

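The wrist view shows the ring fully: rim about (270,207) and 82 px across, foot about (270,197). I'll fit ellipses to the bright annulus.

```bash
python3 - <<'E'
from h import *
from plant import sensors,viewer
im=cv2.imread("pics/w4.png"); g=cv2.cvtColor(im,cv2.COLOR_BGR2GRAY)
roi=np.zeros_like(g); cv2.circle(roi,(270,200),60,255,-1)
v=np.load("st4.npy"); st=dict(tcp_pos=v[:3],eef_rot=v[3:]); w=viewer.capture("wrist")
for t in (60,120,140,160):
    m=((g>t)&(roi>0)&(np.hypot(*(np.mgrid[:420,:560]-np.array([207,270])[:,None,None]))<50)).astype(np.uint8)
    cs,h=cv2.findContours(m,cv2.RETR_CCOMP,cv2.CHAIN_APPROX_NONE)
    for c,hh in zip(cs,h[0]):
        if len(c)>80:
            e=cv2.fitEllipse(c); print(t,"outer" if hh[3]<0 else "hole",np.round(e[0],1),np.round(e[1],1),onzw(st,w,e[0],.037).round(4))
m=((g<75)&(roi>0)).astype(np.uint8)
cs,_=cv2.findContours(m,cv2.RETR_EXTERNAL,cv2.CHAIN_APPROX_NONE); c=max(cs,key=cv2.contourArea); e=cv2.fitEllipse(cv2.convexHull(c)); print("foot",e,onzw(st,w,e[0],.01))
E
```

```text
60 outer [269.8 209.1] [87.  90.7] [0.5523 0.1855 0.037 ]
60 hole [269.7 202.9] [37.5 39.5] [0.5524 0.1799 0.037 ]
120 outer [269.8 129.9] [147.4 247.9] [0.5522 0.1174 0.037 ]
120 outer [269.5 206.7] [77.6 81.3] [0.5526 0.1833 0.037 ]
120 hole [272.7 209.6] [53.  60.9] [0.5497 0.186  0.037 ]
140 outer [270.3 134.8] [144.8 238.3] [0.5518 0.1214 0.037 ]
140 outer [269.5 206.7] [76.8 80.7] [0.5526 0.1834 0.037 ]
140 hole [269.9 207.5] [60.7 63.4] [0.5522 0.1841 0.037 ]
140 hole [269.4 207.2] [68.8 71.8] [0.5526 0.1838 0.037 ]
160 outer [267.2 114.4] [157.  279.3] [0.5543 0.1051 0.037 ]
foot ((269.53955078125, 196.70761108398438), (104.03886413574219, 106.95271301269531), 92.73112487792969) [0.55266584 0.1815253  0.01      ]
```

```bash
python3 - <<'E'
from h import *
from plant import sensors,viewer
st=sensors.get_state(); w=viewer.capture("wrist"); print(st['tcp_pos'],st['eef_rot'],st['time_s'])
g=cv2.cvtColor(w["img"],cv2.COLOR_RGB2GRAY)
m=((g>140)&(np.hypot(*(np.mgrid[:420,:560]-np.array([207,270])[:,None,None]))<50)).astype(np.uint8)
cs,h=cv2.findContours(m,cv2.RETR_CCOMP,cv2.CHAIN_APPROX_NONE)
for c,hh in zip(cs,h[0]):
    if len(c)>80:
        e=cv2.fitEllipse(c); print(np.round(e[0],1),np.round(e[1],1),onzw(st,w,e[0],.037).round(4))
E
```

```text
[0.55025728 0.17246897 0.18551836] [ 1.79933994e+02 -1.61229113e-01 -8.99881642e+01] 22.35
[270.9 149.9] [137.2 208.8] [0.5515 0.1326 0.037 ]
[269.6 208.6] [65.3 68.5] [0.5526 0.184  0.037 ]
[270.  208.7] [60.5 63.3] [0.5523 0.1841 0.037 ]
[269.7 208.1] [76.5 80.4] [0.5525 0.1835 0.037 ]
[269.6 208.4] [71.1 74.2] [0.5526 0.1838 0.037 ]
```

The ring centre is (0.5525, 0.1838), the same in two pictures. Back to the left canister.

```bash
python3 -m handwheel '[0,-3,0,0,0,0,-0.2,-6.5,0,0,0,0,-0.4,-10,0,0,0,0,-0.7,-13.5,0,0,0,0,-1,-17,0,0,0,0,-1.1,-20.5,0,0,0,0,-1.2,-22.7,0,0,0,0,-1.2,-22.7,0,0,0,0]'
python3 -m handwheel '[0,0,0,0,0,0,0,0,0,0,0,0]'
python3 - <<'E'
from h import *
from plant import sensors,viewer
st=sensors.get_state(); w=viewer.capture("wrist"); cv2.imwrite("pics/w5.png",w["img"][:,:,::-1]); print(st['tcp_pos'],st['eef_rot'])
g=cv2.cvtColor(w["img"],cv2.COLOR_RGB2GRAY)
m=((g<90)&(np.hypot(*(np.mgrid[:420,:560]-np.array([212,274])[:,None,None]))<25)).astype(np.uint8)
cs,h=cv2.findContours(m,cv2.RETR_EXTERNAL,cv2.CHAIN_APPROX_NONE)
for c in cs:
    M=cv2.moments(c)
    if M['m00']>20: p=(M['m10']/M['m00'],M['m01']/M['m00']); print(p,M['m00'],onzw(st,w,p,.083).round(4))
E
```

```text
time_s: 23.2
tcp_pos: [0.5374, -0.0582, 0.1858]
eef_rot: [179.9, -0.2, -90.3]
contact_force: [1.0, -0.1, -0.6]
gripper_width: 0.0878
time_s: 23.4
tcp_pos: [0.537, -0.0586, 0.1858]
eef_rot: [179.9, -0.2, -90.3]
contact_force: [0.2, 0.2, -0.6]
gripper_width: 0.0875
[ 0.53703167 -0.05864461  0.18577289] [ 1.79934235e+02 -1.55520010e-01 -9.03092487e+01]
(270.4310344827586, 215.79885057471262) 58.0 [ 0.5385 -0.0554  0.083 ]
```

View pics/w5.png

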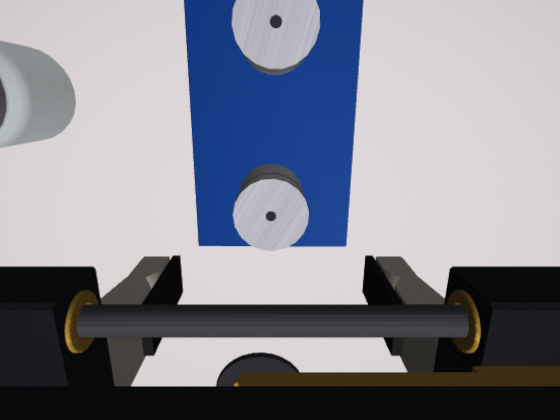

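The left lid's dot is at (270.4,215.8), giving (0.5385,-0.0554). Correct, descend and grip.

```bash
python3 -m handwheel '[0.1,0.2,-2,0.003,0,0.005,0.15,0.3,-4.5,0.003,0,0.005,0.15,0.3,-7,0.003,0,0.005,0.15,0.3,-9.5,0.003,0,0.005,0.15,0.3,-12,0.003,0,0.005,0.15,0.3,-14.4,0.003,0,0.005,0.15,0.3,-15.5,0.003,0,0.005,0.15,0.3,-15.5,0.003,0,0.005]' 0 35
python3 -m handwheel '[0,0,0,0,0,0,0,0,0,0,0,0,0,0,0,0,0,0,0,0,0,0,0,0,0,0,0,0,0,0,0,0,0,0,0,0,0,0,0,0,0,0]' 255 40
python3 -m handwheel '[0,0,0.3,0,0,0,0,0,1,0,0,0,0,0,2,0,0,0,0,0,3.5,0,0,0,0,0,5.5,0,0,0,0,0,7.2,0,0,0,0,0,8,0,0,0,0,0,8,0,0,0]'
```

```text
time_s: 24.25
tcp_pos: [0.5378, -0.0549, 0.0295]
eef_rot: [179.8, -0.0, -89.9]
contact_force: [0.4, 0.3, 0.2]
gripper_width: 0.0877
time_s: 24.95
tcp_pos: [0.5382, -0.0548, 0.0301]
eef_rot: [179.8, -0.0, -89.9]
contact_force: [-1.6, 0.9, 5.4]
gripper_width: 0.0574
time_s: 25.75
tcp_pos: [0.5389, -0.0547, 0.1115]
eef_rot: [180.0, 0.0, -89.9]
contact_force: [-0.4, -0.0, -5.6]
gripper_width: 0.0573
```

Held at about 5.6–6 N. Carry it to the ring.

```bash
python3 -m handwheel '[0.1,1,0,0,0,0,0.2,3,0,0,0,0,0.4,5.5,0,0,0,0,0.6,8,0,0,0,0,0.7,10.5,0,0,0,0,0.8,13,0,0,0,0,0.9,15,0,0,0,0,0.9,16,0,0,0,0]'
python3 -m handwheel '[0,0,0,0,0,0]'
```

```text
time_s: 26.55
tcp_pos: [0.5474, 0.1071, 0.1103]
eef_rot: [179.9, -0.0, -89.9]
contact_force: [-1.1, -0.4, -6.8]
gripper_width: 0.0575
time_s: 26.65
tcp_pos: [0.547, 0.1083, 0.1095]
eef_rot: [179.8, -0.0, -89.8]
contact_force: [0.2, -0.9, -6.2]
gripper_width: 0.0574
```

```bash
python3 -m handwheel '[0.1,1,0,0,0,0,0.2,2.5,0,0,0,0,0.4,4.5,0,0,0,0,0.5,6.2,0,0,0,0,0.55,7.2,0,0,0,0,0.55,7.6,0,0,0,-0.003,0.55,7.6,0,0,0,-0.003,0.55,7.6,0,0,0,-0.003]'
python3 -m handwheel '[0,0,0,0,0,0,0,0,0,0,0,0]'
python3 - <<'E'
from h import *
from plant import sensors,viewer
st=sensors.get_state(); w=viewer.capture("wrist"); cv2.imwrite("pics/w6.png",w["img"][:,:,::-1]); print(st['tcp_pos'],st['eef_rot'],st['joints'])
w=viewer.capture("side"); cv2.imwrite("pics/s6.png",cv2.resize(w["img"][120:240,150:310,::-1],None,fx=4,fy=4,interpolation=cv2.INTER_CUBIC))
E
```

```text
time_s: 27.45
tcp_pos: [0.5522, 0.184, 0.1094]
eef_rot: [179.8, -0.0, -89.9]
contact_force: [0.0, 0.1, -7.0]
gripper_width: 0.0575
time_s: 27.65
tcp_pos: [0.5521, 0.1834, 0.1095]
eef_rot: [179.8, -0.1, -90.0]
contact_force: [0.4, 0.4, -5.6]
gripper_width: 0.0575
[0.55214431 0.1833847  0.10946038] [ 1.79796735e+02 -5.51166774e-02 -8.99778717e+01] [ 37.56625257  17.83946093 -19.89238513  -0.10109367 -52.46294953
 -37.48249199]
```

View pics/w6.png

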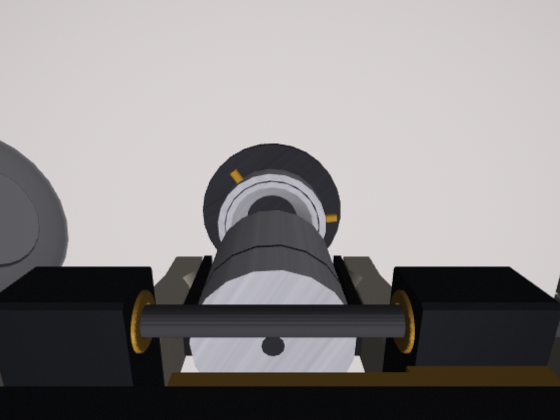

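View pics/s6.png

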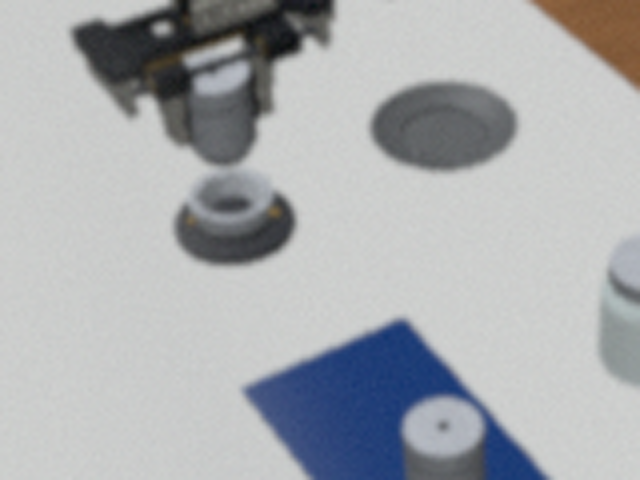

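The canister is held upright above the ring and lined up with it: in the wrist view the lid's dot is at x=273 and the rim's centre at x≈271. Lower it.

```bash
python3 -m handwheel '[0.05,0.1,-0.8,0,0,0,0.05,0.1,-1.7,0,0,0,0.05,0.1,-2.6,0,0,0,0.05,0.1,-3.5,0,0,0,0.05,0.1,-4.2,0,0,0,0.05,0.1,-4.7,0,0,0,0.05,0.1,-4.9,0,0,0,0.05,0.1,-4.9,0,0,0]'
python3 -m handwheel '[0,0,-0.1,0,0,0,0,0,-0.2,0,0,0,0,0,-0.3,0,0,0,0,0,-0.35,0,0,0,0,0,-0.4,0,0,0,0,0,-0.4,0,0,0]'
```

```text
time_s: 28.55
tcp_pos: [0.5527, 0.1845, 0.0602]
eef_rot: [179.8, -0.1, -90.0]
contact_force: [0.5, 0.8, -5.8]
gripper_width: 0.0577
time_s: 29.15
tcp_pos: [0.5527, 0.1845, 0.0562]
eef_rot: [179.8, -0.1, -90.0]
contact_force: [-0.2, -0.3, -6.2]
gripper_width: 0.0576
```

```bash
python3 -m handwheel '[0,0,-0.05,0,0,0,0,0,-0.1,0,0,0,0,0,-0.15,0,0,0,0,0,-0.2,0,0,0,0,0,-0.2,0,0,0]'
```

```text
time_s: 29.65
tcp_pos: [0.5527, 0.1845, 0.0542]
eef_rot: [179.8, -0.1, -90.0]
contact_force: [-0.2, -0.7, -5.6]
gripper_width: 0.0576
```

```bash
python3 -m handwheel '[0,0,-0.05,0,0,0,0,0,-0.1,0,0,0,0,0,-0.1,0,0,0]'
```

```text
time_s: 29.95
tcp_pos: [0.5528, 0.1848, 0.0534]
eef_rot: [179.8, -0.0, -90.0]
contact_force: [-1.5, 1.0, -3.4]
gripper_width: 0.0574
```

```bash
python3 -m handwheel '[0,0,-0.05,0,0,0,0,0,-0.1,0,0,0,0,0,-0.1,0,0,0]'
```

```text
time_s: 30.25
tcp_pos: [0.5529, 0.1851, 0.0529]
eef_rot: [179.8, -0.0, -89.9]
contact_force: [-4.9, 2.1, 3.0]
gripper_width: 0.0577
```

```bash
python3 -m handwheel '[-0.03,0,-0.05,0,0,0,-0.05,0.02,-0.1,0,0,0,-0.05,0.02,-0.1,0,0,0]'
```

```text
time_s: 30.55
tcp_pos: [0.5526, 0.1854, 0.0525]
eef_rot: [179.9, -0.0, -89.9]
contact_force: [-4.1, 0.9, 6.5]
gripper_width: 0.0577
```

Its weight is on the ring. I'll ease the grip so it can settle, then open.

```bash
python3 -m handwheel '[0,0,0,0,0,0,0,0,0,0,0,0,0,0,0,0,0,0,0,0,0,0,0,0]' 255 3
python3 -m handwheel '[0,0,0,0,0,0,0,0,0,0,0,0,0,0,0,0,0,0,0,0,0,0,0,0,0,0,0,0,0,0]' 0 10
python3 - <<'E'
from h import *
from plant import sensors,viewer
for n in("side","scene"):
    w=viewer.capture(n); cv2.imwrite(f"pics/{n}7.png",w["img"][:,:,::-1])
E
```

```text
time_s: 30.95
tcp_pos: [0.5527, 0.1853, 0.0526]
eef_rot: [179.9, -0.0, -89.9]
contact_force: [-2.5, 1.6, 1.8]
gripper_width: 0.0584
time_s: 31.45
tcp_pos: [0.5528, 0.1853, 0.0525]
eef_rot: [179.9, -0.0, -89.9]
contact_force: [0.7, -0.7, -0.3]
gripper_width: 0.0866
```

```bash
python3 -m handwheel '[0,0,1,0,0,0,0,0,3,0,0,0,0,0,6,0,0,0,0,0,9,0,0,0,0,0,12,0,0,0,0,0,14,0,0,0,0,0,14.5,0,0,0,0,0,14.5,0,0,0]'
python3 -m handwheel '[0,1,0,0,0,0,0,2,0,0,0,0,0,2,0,0,0,0,0,2,0,0,0,0]'
python3 - <<'E'
from h import *
from plant import sensors,viewer
st=sensors.get_state(); w=viewer.capture("wrist"); cv2.imwrite("pics/w8.png",w["img"][:,:,::-1]); print(st['tcp_pos'],st['contact_force'])
np.save("st8.npy",np.r_[st['tcp_pos'],st['eef_rot']])
a=viewer.capture("side"); A=cv2.resize(a["img"][130:300,150:340,::-1],None,fx=3.4,fy=3.4,interpolation=cv2.INTER_CUBIC); cv2.imwrite("pics/s8.png",A)
b=viewer.capture("scene"); cv2.imwrite("pics/c8.png",cv2.resize(b["img"][150:320,220:440,::-1],None,fx=3.4,fy=3.4,interpolation=cv2.INTER_CUBIC))
E
```

```text
time_s: 32.35
tcp_pos: [0.553, 0.1855, 0.1987]
eef_rot: [180.0, 0.1, -89.9]
contact_force: [0.0, 0.7, 0.5]
gripper_width: 0.0875
time_s: 32.75
tcp_pos: [0.5527, 0.206, 0.1978]
eef_rot: [179.9, 0.0, -89.9]
contact_force: [0.4, 0.8, -0.2]
gripper_width: 0.0875
[0.55268111 0.20596517 0.19777395] [ 0.39567882  0.84749912 -0.21463701]
```

View pics/w8.png

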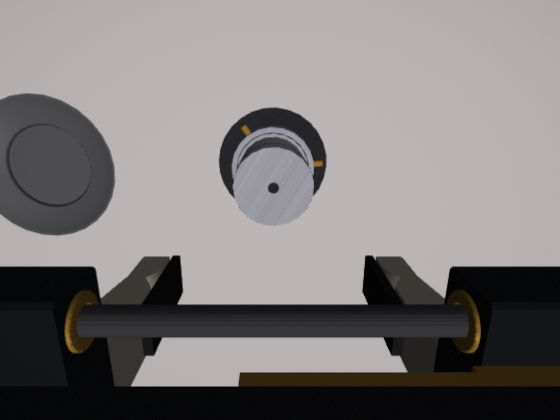

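View pics/s8.png

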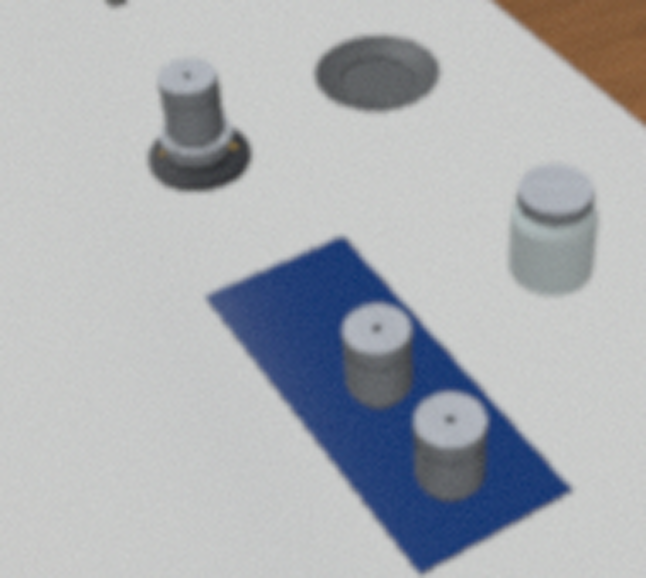

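View pics/c8.png

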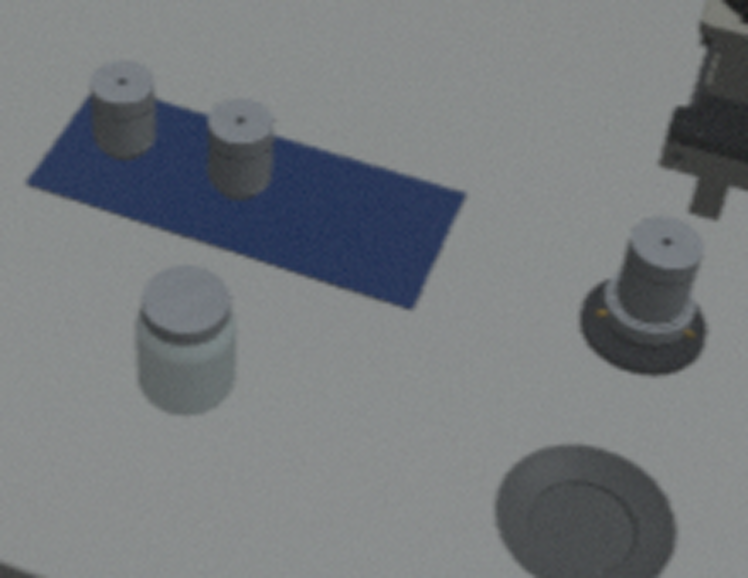

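The canister stands in the ring: lid dot at (273.5,188) in the wrist view, zoomed (187,76) in the side view and (667,242) in the scene view. I'll check for tilt and seating depth by triangulating the dot.

```bash
python3 - <<'E'
from h import *
from plant import sensors,viewer
v=np.load("st8.npy"); st=dict(tcp_pos=v[:3],eef_rot=v[3:]); w=viewer.capture("wrist");a=viewer.capture("side");b=viewer.capture("scene")
pa=((187.5)/3.4-.5+150,(76.5)/3.4-.5+130); pb=(667.5/3.4-.5+220,242.5/3.4-.5+150)
rs=[ray(w["camera_matrix"],wristT(st,w),(273.5,188)),ray(a["camera_matrix"],a["camera_from_world"],pa),ray(b["camera_matrix"],b["camera_from_world"],pb)]
for o,d in rs: print((o+d*(.105-o[2])/d[2]).round(4))
A=0;B=0
for o,d in rs:
    d=d/np.linalg.norm(d);P=np.eye(3)-np.outer(d,d);A=A+P;B=B+P@o
print("tri",np.linalg.solve(A,B).round(4))
for z,p in((.083,(377,328)),(.083,(450,419))):
    p=((p[0]+.5)/3.4-.5+150,(p[1]+.5)/3.4-.5+130); print(onz(a["camera_matrix"],a["camera_from_world"],p,z).round(4))
# tilt check: fit lid ellipse, visible rim ellipse in wrist
g=cv2.imread("pics/w8.png",0)
m=((g>140)&(np.hypot(*(np.mgrid[:420,:560]-np.array([187,273])[:,None,None]))<75)).astype(np.uint8)*0
E
```

```text
[0.5519 0.1855 0.105 ]
[0.553  0.1844 0.105 ]
[0.55   0.1857 0.105 ]
tri [0.5521 0.1851 0.1059]
[ 0.5356 -0.1879  0.083 ]
[ 0.5303 -0.304   0.083 ]
```

```bash
python3 - <<'E'
import cv2
a=cv2.imread("pics/w8.png")[90:240,200:350]; b=cv2.imread("pics/s8.png")[40:210,120:270]
cv2.imwrite("pics/z8.png",cv2.hconcat([cv2.resize(a,(400,400),interpolation=cv2.INTER_CUBIC),cv2.resize(b,(353,400),interpolation=cv2.INTER_CUBIC)]))
E
```

```text
(no output)
```

View pics/z8.png

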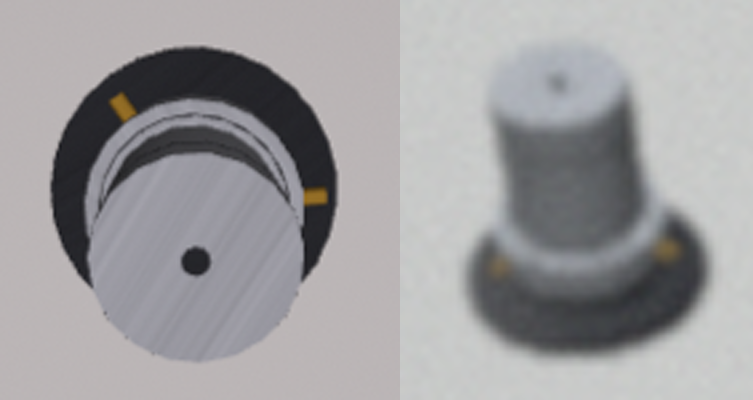

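It looks concentric and upright, and the lid is at 0.106 m against 0.105 m expected. Handing in.

```bash
python3 -c "
from plant import r,sensors
print(sensors.get_state()['time_s']); r.close_job()"
```

```text
33.05
the job is handed in; nothing more can be done
```

The heavy canister was the left one. It is now in the movement ring, and I handed the job in at 33 s of the 72 s allowed. The other two are back upright in their places.

- **Weighing:** I lifted each canister about 5 cm in turn, left to right, and set it back. The left read about 6.3 N (0.64 kg), the middle about 1.1 N and the right about 1.8 N.
- **Placing:** I lowered the left canister into the ring until the ring carried its weight. Then I eased the grip to 3 N, opened the fingers and drew the arm clear.
- **Last checks:**
  - **Seating:** The lid triangulated to (0.552, 0.185, 0.106) m. Fully seated it should be at 0.105 m, so the height agrees within the roughly 1 mm these views allow.
  - **Empties:** Both stand upright on the mat, within about 2 mm of where they first appeared.
  - **Bystanders:** The saucer and jar look undisturbed.
- **Disagreement:** The lid's centre is 1 to 1.7 mm in y from the ring centre I measured earlier, and the views differ by up to 3 mm in x. That is about what the 2 mm calibration allows, and close-ups show the canister upright and concentric in the ring.

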